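# Put the block-printing kit into its fitted trays

## Task

Put the four pieces of the block-printing kit - the wooden printing block with a knob, the beeswax bar, the white glue pot and the wooden thread spool - each into its own low wooden tray, the one whose recess has its shape and size, so that each stands upright and sits fully down in the recess. Leave the eraser and the wide jar with the dark lid standing where they are.

Things in the scene. Friction and masses are not known exactly. Their poses are not given: they have to be found in the camera images.
- print_block: wooden hand printing block, lying on its printing face: base 48 (x) x 62 (y) x 27 mm high, with a 20 x 20 mm knob on the middle of its top up to 43 mm; it can be taken by its 48 mm wide sides. Origin: centre of its underside; z up
- wax_block: yellow beeswax bar with rounded edges, 36 (x) x 55 (y) x 18 mm high, lying flat. Origin: centre of its underside; z up
- glue_pot: small plain white round glue pot, body 52 mm in diameter and 36 mm high with a 24 mm wide neck cap up to 51 mm. Origin: centre of its underside; z up
- spool: wooden spool with cream thread, standing upright, 31 mm in diameter, 44 mm high. Origin: centre of its underside; z up
- block_tray: wooden tray 78 (x) x 92 (y) mm for the printing block, with a rectangular recess 62 (x) x 76 (y) mm in its middle, the larger of the two rectangular ones. The recess is 5 mm deep: its dark floor is 3 mm and the wooden rim 8 mm above the table. The tray is fixed to the table. Origin: centre of its underside, on the table; z up
- wax_tray: wooden tray 66 (x) x 85 (y) mm for the beeswax bar, with a rectangular recess 50 (x) x 69 (y) mm in its middle, the smaller of the two rectangular ones. The recess is 5 mm deep: its dark floor is 3 mm and the wooden rim 8 mm above the table. The tray is fixed to the table. Origin: centre of its underside, on the table; z up
- glue_tray: square wooden tray 82 x 82 mm for the glue pot, with a round recess 66 mm in diameter in its middle, the larger of the two round ones. The recess is 5 mm deep: its dark floor is 3 mm and the wooden rim 8 mm above the table. The tray is fixed to the table. Origin: centre of its underside, on the table; z up
- spool_tray: square wooden tray 60 x 60 mm for the spool, with a round recess 45 mm in diameter in its middle, the smaller of the two round ones. The recess is 5 mm deep: its dark floor is 3 mm and the wooden rim 8 mm above the table. The tray is fixed to the table. Origin: centre of its underside, on the table; z up
- eraser: eraser in a card sleeve, 20 (x) x 42 (y) x 13 mm high, lying flat; not part of the kit, to be left alone. Origin: centre of its underside; z up
- cream_pot: wide low white jar with a dark lid, 70 mm in diameter, 56 mm high; not part of the kit, to be left alone. Origin: centre of its underside; z up
Not all that is in view belongs to the job. Leave any orange look-alike of the wax_block alone.

How it is judged:
By the outcome, as a careful person would: the job done as asked, in the order asked, and still so for the second after the job is handed in, with the robot touching nothing.
It also fails if it takes over 109 s, if anything falls off the work surface, if the arm or the gripper's body presses on something with over 40 N, if the wrist force passes 120 N, or if a joint passes its speed limit or range.

## Robot

A 6-joint arm with a two-finger parallel gripper is mounted at the origin on a cart in front of the work surface, level with it; the furniture and walls round the work are solid. World frame = base frame: x ahead of the robot, y to its left, z up, the work surface at z = 0. Lengths are in m, angles in rad, forces in N, time in s.
With the tool pointing down it reaches from about 0.375 to 0.925 m from the base axis. Payload 5.7 kg.
Tool frame: the origin (TCP) lies between the finger pads; the fingertips stand 17 mm ahead of it and the grasp point (between the pads) lies 2 mm behind it (manip.tip_extent is the distance from the TCP to the fingertips, in m); z points along the fingers, y is the line along which they close (so a half turn about z gives the same grasp; the last joint's range is limited). The gripper opens to 88 mm and grips with 3 to 60 N. Pads are 20 mm wide; open, the fingers measure 115 mm over their backs; the gripper's body (75 mm by 178 mm) begins 61 mm behind the grasp point.
Start: joints at [1.22, 0.359, 1.51, -0, 1.272, -0.115], TCP at [0.14, 0.583, 0.24] pointing down, gripper open.
Joint ranges: [-2.97, 2.97], [-1.01, 2.36], [0.21, 2.38], [-0.96, 4.11], [0.2, 2.71], [-2.98, 2.98]. Speed limits (rad/s): [2.39, 2.39, 3.14, 3.14, 3.14, 3.14].

## Interface

Orientations are given as a unit quaternion [x, y, z, w].
In Python, from workcell import manip gives the robot as it stands. Calls block until the motion is done:
- manip.move_pose(position, orientation): joint-space move of the TCP to a pose.
- manip.move_linear(position, frame=None, rate=0.15): straight line of the TCP; frame=None keeps the orientation; rate is the mean speed in m/s.
- manip.set_joints(angles): joint-space move.
- manip.set_gripper(opening, grip_force=None): finger opening in m; grip_force is the grip in N (None keeps the last); returns when the fingers have stopped.
- manip.pause(seconds).
- manip.ik(position, orientation): joint angles nearest the present ones, or None.
- manip.camera(name): name is "side" or "top"; returns a dict with "img" (420x560x3 uint8, red, green, blue), "intrinsics" (3x3 intrinsics, pixels), "R" (3x3) and "t" (3): a world point X has camera coordinates R X + t. Camera axes: x right, y down, z forward; pixel columns grow to the right and rows downward; lengths in m; the calibration is good to about 2 mm. A picture is of the moment at which its call begins. There is no depth.
A pose or a line that the arm cannot do raises manip.MotionError and nothing moves.
- manip.sign_off(): hands the job in; it is judged then, once.
Readings, each from a call of its own:
- manip.read_t(): time.
- manip.read_joint_positions(): joint angles.
- manip.read_qd(): joint speeds.
- manip.read_joint_torque(): joint torques, N m.
- manip.read_tool_pos(): TCP position.
- manip.read_eef_rot(): TCP orientation.
- manip.read_ft_force(): force on the tool from outside, world axes, zero at the start.
- manip.read_moment(): the same for the moment, N m.
- manip.read_gripper_width(): finger opening in m.
- manip.read_grasp_force(): force on a finger pad.
Only numpy, scipy, OpenCV 4.12 (cv2) and the standard library are available. Lean on these libraries where they do the work, as an engineer would, in place of code of your own. Each camera call takes 0.05 s, during which the arm holds its last target. There are 200 camera calls.

## Working session

There is one attempt and no reset: what is moved stays moved. The work goes in short steps, each a Python script; the robot and the scene stay as the last script left them, time stands still between calls to the robot, and variables do not carry over. Pictures are saved under pics/ and viewed, at most 14 in all, crops included, and the job is handed in when it is done.

```bash
mkdir -p pics; python3 - <<'E'
from workcell import manip
import cv2,numpy as np
for n in("top","side"):
    c=manip.camera(n); cv2.imwrite(f"pics/{n}0.png",cv2.resize(c["img"][:,:,::-1],(800,600),interpolation=cv2.INTER_CUBIC))
    print(n,c["intrinsics"],c["R"],c["t"])
print(manip.read_t(),manip.read_eef_rot())
E
```

```text
top [[408.19706812   0.         285.15080767]
 [  0.         408.19706812 216.90129472]
 [  0.           0.           1.        ]] [[ 0.01969056 -0.99975513 -0.01009799]
 [-0.99498787 -0.0186043  -0.0982498 ]
 [ 0.09803787  0.01198197 -0.99511055]] [-0.02564856  0.49328575  1.04875821]
side [[391.02703639   0.         280.77304247]
 [  0.         391.02703639 210.52147593]
 [  0.           0.           1.        ]] [[-0.99657633  0.08249044 -0.00556247]
 [ 0.04626943  0.5006994  -0.86438374]
 [-0.06851827 -0.86168175 -0.50280195]] [0.47285773 0.0343105  0.93103115]
0.1 [ 1.17636953e-01  9.93056295e-01 -8.36058772e-04 -2.10014671e-04]
```

View pics/top0.png

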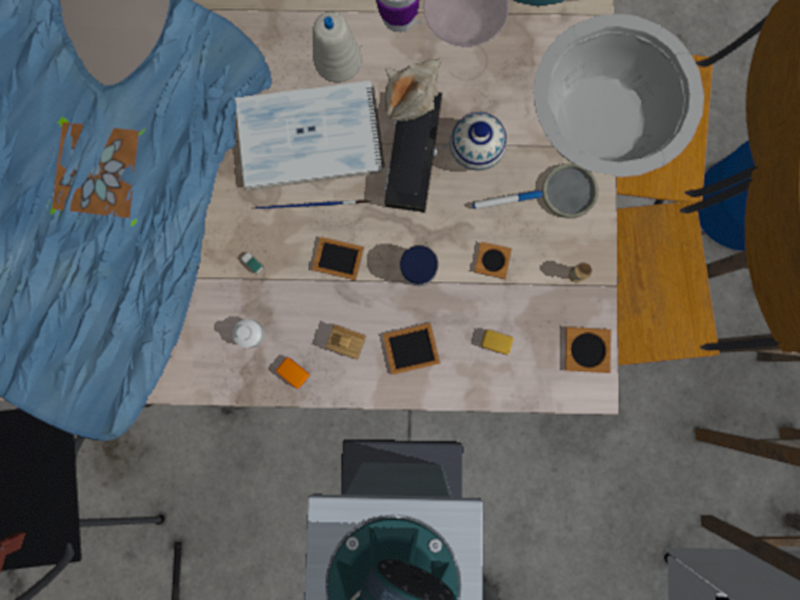

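View pics/side0.png

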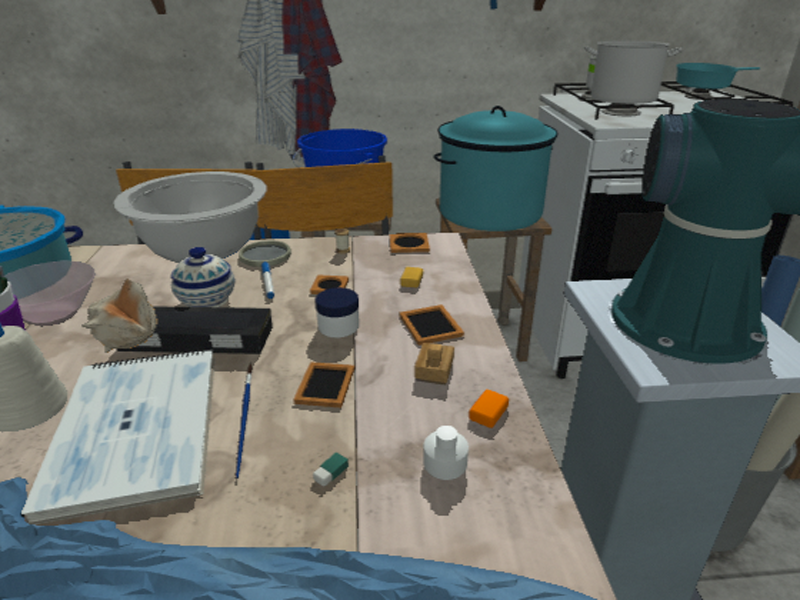

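The pictures show all the pieces (top view pixels):
- Wax: yellow bar (497,342). The orange look-alike is at (292,372) and stays.
- Glue pot: plain white (247,333). The cream pot with the dark lid is at (418,265).
- Spool: (580,271). The thread cone is at (336,45).
- Print block: (346,341).
- Eraser: (251,262).
- Trays: wax (338,258), block (411,347), spool (493,260), glue (588,349).

Next I'll take close crops.

```bash
python3 - <<'E'
from workcell import manip
import cv2,numpy as np
c=manip.camera("top"); np.save("top.npy",c["img"])
for n,u in(("L",160),("R",300)):
    cv2.imwrite(f"pics/crop{n}.png",cv2.resize(c["img"][168:273,u:u+140,::-1],None,fx=5.7,fy=5.7,interpolation=cv2.INTER_CUBIC))
E
```

```text
(no output)
```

View pics/cropL.png

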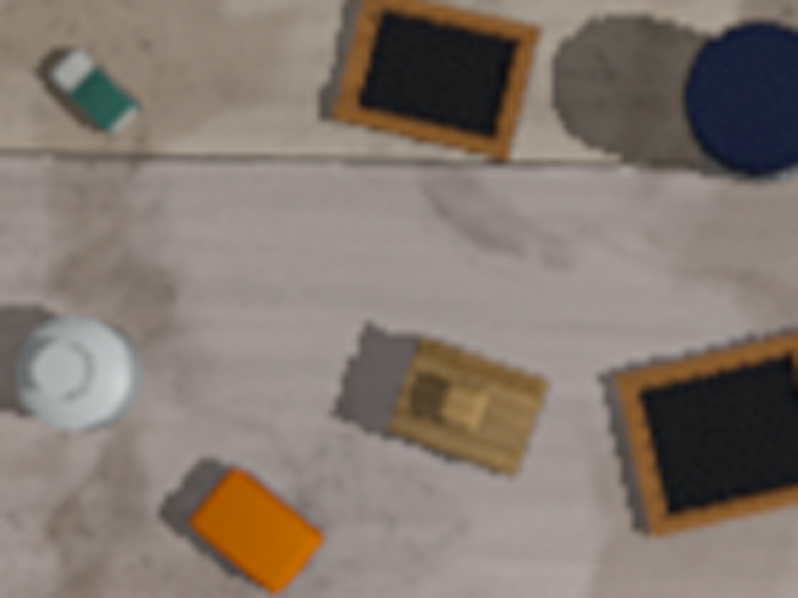

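View pics/cropR.png

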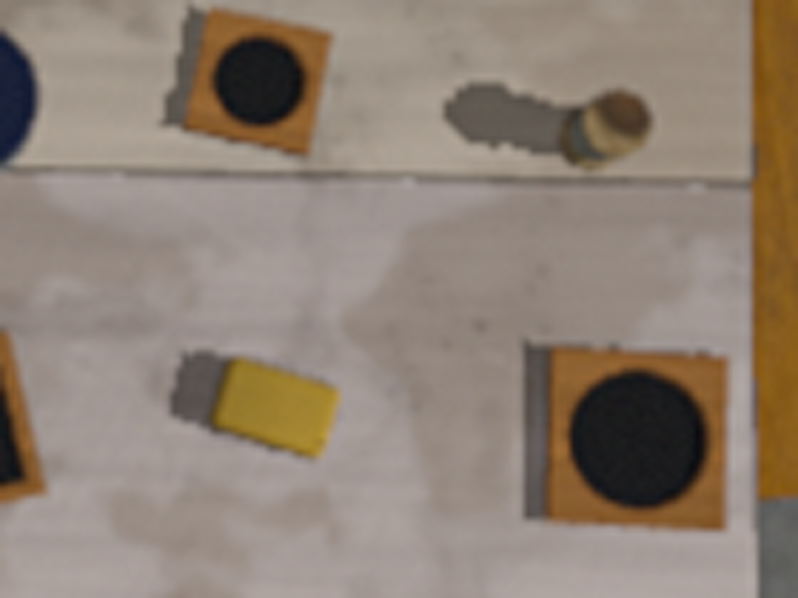

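The crops confirm the choices: the yellow bar is at R(277,408) and the orange one at L(256,530). Corner pixels have been read, so I'll compute poses.

```bash
cat > h.py <<'E'
import numpy as np
from scipy.spatial.transform import Rotation as Ro
K=np.array([[408.197,0,285.151],[0,408.197,216.901],[0,0,1]])
R=np.array([[0.01969056,-0.99975513,-0.01009799],[-0.99498787,-0.0186043,-0.0982498],[0.09803787,0.01198197,-0.99511055]])
t=np.array([-0.02564856,0.49328575,1.04875821])
def world(u,v,z):
    d=R.T@np.linalg.solve(K,[u,v,1.]); o=-R.T@t
    return (o+d*(z-o[2])/d[2])[:2]
def crop(side,p,z): return world((160 if side=="L" else 300)+(p[0]+.5)/5.7-.5,168+(p[1]+.5)/5.7-.5,z)
def rect(side,ps,z):
    q=np.array([crop(side,p,z) for p in ps]); c=q.mean(0)
    a=(q[1]-q[0]+q[2]-q[3])/2; b=(q[2]-q[1]+q[3]-q[0])/2
    l=a if np.linalg.norm(a)>np.linalg.norm(b) else b
    # yaw of object x (short side): long dir is y
    return c,np.arctan2(-l[0],l[1]),np.linalg.norm(a),np.linalg.norm(b)
P=dict(block=rect("L",[(418,338),(547,380),(515,473),(388,430)],.027),
 wax=rect("R",[(235,360),(338,388),(320,458),(215,425)],.016),
 waxtray=rect("L",[(388,10),(518,38),(492,136),(362,105)],.006),
 blocktray=rect("L",[(610,378),(803,330),(843,492),(655,535)],.008),
 spooltray=rect("R",[(207,10),(331,35),(308,155),(183,128)],.008),
 gluetray=rect("R",[(553,350),(727,355),(725,528),(550,523)],.008),
 glue=(crop("L",(77,374),.036),0),gluecap=(crop("L",(62,370),.051),0),
 spool=(crop("R",(622,116),.044),0),srec=(crop("R",(259,81),.006),0),grec=(crop("R",(639,439),.006),0))
if __name__=="__main__":
    np.set_printoptions(precision=4,suppress=True)
    for k,v in P.items(): print(k,v[0],np.round(v[1:],4))
    Ks=np.array([[391.027,0,280.773],[0,391.027,210.521],[0,0,1]])
    Rs=np.array([[-0.99657633,0.08249044,-0.00556247],[0.04626943,0.5006994,-0.86438374],[-0.06851827,-0.86168175,-0.50280195]]);ts=np.array([0.47285773,0.0343105,0.93103115])
    for k,z in(("block",.043),("wax",.018),("gluecap",.051),("glue",0.051),("spool",.044),("waxtray",.008),("blocktray",.008),("srec",.005),("grec",.005)):
        p=Ks@(Rs@np.r_[P[k][0],z]+ts); print(k,"side800:",p[:2]/p[2]/.7)
E
python3 h.py
```

```text
block [0.4342 0.0966] [2.8418 0.062  0.0445]
wax [ 0.4389 -0.183 ] [2.8742 0.0497 0.0325]
waxtray [0.5925 0.1166] [2.9342 0.0635 0.0478]
blocktray [ 0.4242 -0.023 ] [-2.8881  0.0911  0.0767]
spooltray [ 0.5926 -0.1742] [2.9501 0.0598 0.0581]
gluetray [ 0.4281 -0.3516] [3.1323 0.0806 0.0801]
glue [0.4446 0.2737] [0]
gluecap [0.4454 0.2763] [0]
spool [ 0.5731 -0.3349] [0]
srec [ 0.5934 -0.1753] [0]
grec [ 0.4281 -0.3523] [0]
block side800: [434.6825 346.7479]
wax side800: [411.8918 272.7681]
gluecap side800: [446.2404 431.5931]
glue side800: [446.6579 429.9874]
spool side800: [340.275  230.8664]
waxtray side800: [324.326 381.203]
blocktray side800: [430.4331 322.3648]
srec side800: [329.5767 284.4505]
grec side800: [409.0786 241.9388]
```

```bash
cat > r.py <<'E'
from workcell import manip
from h import *
HOV=.15
def quat(a):  # tool down, tool y (closing) along world angle a
    y=np.array([np.cos(a),np.sin(a),0]); z=np.array([0,0,-1.]); return Ro.from_matrix(np.c_[np.cross(y,z),y,z]).as_quat()
def over(xy,angles,z=HOV):
    q0=np.array(manip.read_joint_positions()); best=None
    for a in angles:
        for b in(a,a+np.pi):
            j=manip.ik([*xy,z],quat(b))
            if j is not None:
                s=abs(np.array(j)-q0).max()
                if best is None or s<best[0]: best=(s,b)
    manip.move_pose([*xy,z],quat(best[1])); return best[1]
def pick(xy,angles,tip,opening,force=20):
    manip.set_gripper(opening); a=over(xy,angles)
    manip.move_linear([*xy,tip+manip.tip_extent],rate=.12)
    manip.set_gripper(0,force)
    print("grip",manip.read_gripper_width(),manip.read_grasp_force(),manip.read_ft_force())
    manip.move_linear([*xy,HOV],rate=.15)
    print("lifted",manip.read_gripper_width(),manip.read_grasp_force(),manip.read_t()); return a
def place(xy,angles,tip,opening):
    over(xy,angles); z=tip+.003+manip.tip_extent
    manip.move_linear([*xy,z+.015],rate=.12); manip.move_linear([*xy,z+.001],rate=.04)
    print("down",manip.read_ft_force()); manip.set_gripper(opening); manip.pause(.2)
    manip.move_linear([*xy,HOV],rate=.15); print("placed",manip.read_t())
def crops(name,x,y,s=70):
    import cv2
    c=manip.camera("top"); p=K@(R@np.r_[x,y,.01]+t); u,v=(p[:2]/p[2]).astype(int)
    cv2.imwrite(f"pics/{name}.png",cv2.resize(c["img"][max(0,v-s*3//4):v+s*3//4,max(0,u-s):u+s,::-1],None,fx=5,fy=5,interpolation=cv2.INTER_CUBIC))
E
python3 - <<'E'
from r import *
pick(P["block"][0],[P["block"][1]],.009,.075)
place(P["blocktray"][0],[P["blocktray"][1]],.009,.072)
pick(P["wax"][0],[P["wax"][1]],.007,.065)
crops("a",.43,-.02)
E
```

```text
grip 0.04803291381523404 19.909553825855255 [-0.6864469  -0.29538817  5.28019443]
lifted 0.04813349085601176 19.9071004986763 5.35
down [ 0.11667212  0.07384062 -1.34116841]
placed 9.4333
grip 0.0359583557080082 19.842885732650757 [-0.35607454 -0.16307072  3.98753365]
lifted 0.035644031931669685 19.851811230182648 13.2333
```

View pics/a.png

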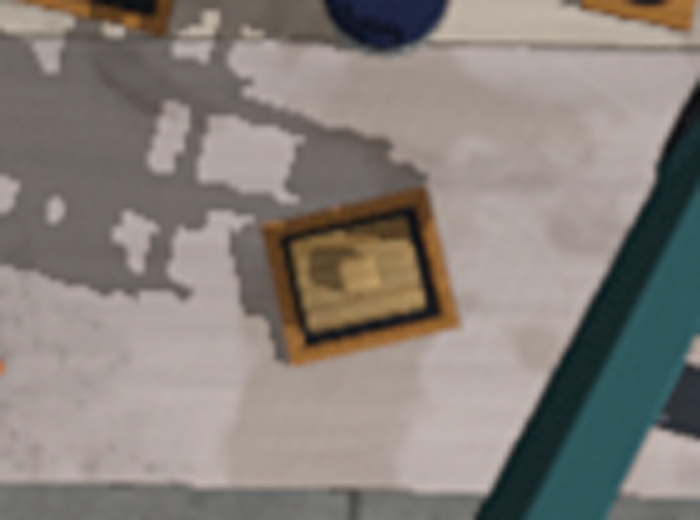

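The print block sits evenly inside its recess, with a dark gap on all sides around pixel (360,275). On to the wax, glue pot and spool.

```bash
python3 - <<'E'
from r import *
place(P["waxtray"][0]+[0,.0007],[P["waxtray"][1]],.007,.06)
pick((P["glue"][0]+P["gluecap"][0])/2,[np.pi/2+.3,np.pi/2],.010,.082)
over([.45,.15],[np.pi/2])
crops("b",.55,.05,75)
place(P["grec"][0],[0,.4,-.4,.8,-.8,1.2,-1.2,1.57],.010,.075)
pick(P["spool"][0],[0,.4,-.4,.8,-.8,1.2,-1.2,1.57],.012,.065)
place(P["srec"][0],[0,.4,-.4,.8,-.8,1.2,-1.2,1.57],.012,.055)
manip.set_joints([1.22,0.359,1.51,0,1.272,-0.115])
crops("c",.5,-.25,70)
import cv2
cv2.imwrite("pics/d.png",cv2.resize(manip.camera("side")["img"][140:340,180:380,::-1],None,fx=3,fy=3,interpolation=cv2.INTER_CUBIC))
print(manip.read_t())
E
```

```text
down [0.14646534 0.0349486  0.36706618]
placed 17.8583
grip 0.05095121080027037 19.999946813913994 [-0.71276403  0.61203205  3.24016908]
lifted 0.051120011688003474 19.994739622925408 22.4083
down [-0.16920419 -0.27435196 -0.50954258]
placed 28.0917
grip 0.030352112931826488 20.000216513872147 [-0.29998983  0.05180683  1.77643054]
lifted 0.03060472110827094 19.999904483556747 31.875
down [-0.27110459  0.44143212  0.63891726]
placed 35.7833
38.9917
```

View pics/b.png

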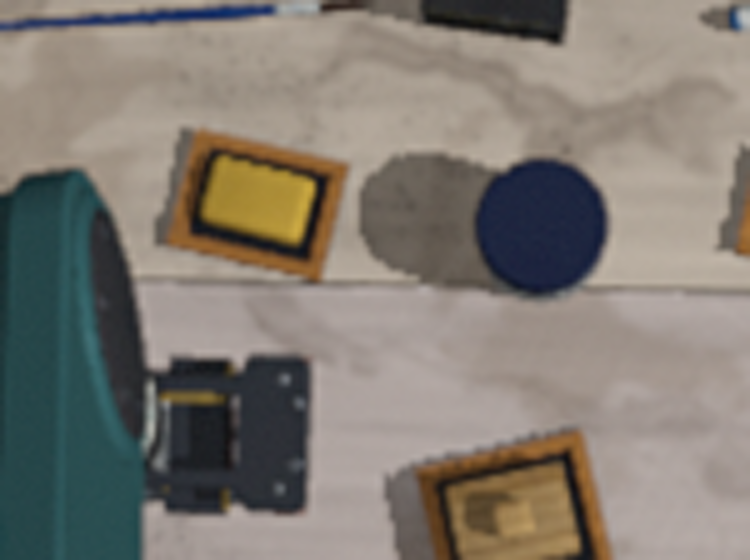

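View pics/c.png

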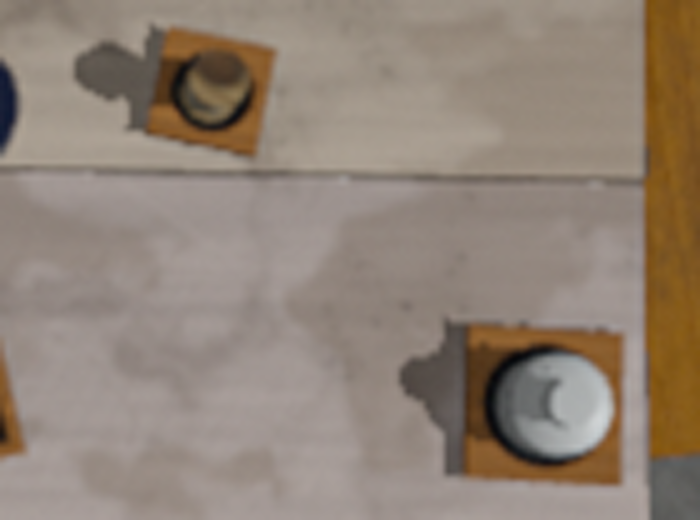

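View pics/d.png

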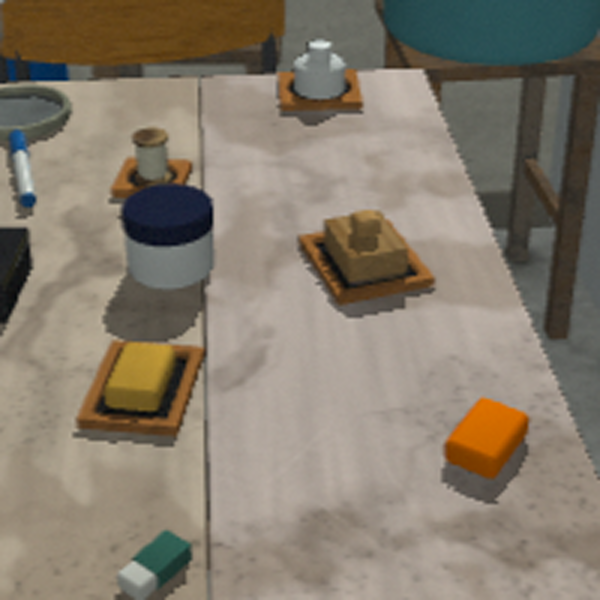

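The pictures show all four pieces upright and inside their recesses. In the top views the wax is at (258,198), the spool at (215,90) and the glue pot at (555,405). In the side view the print block is at (365,245). The eraser, jar and orange bar haven't moved, and the arm is clear.

```bash
python3 -c "
from workcell import manip
print(manip.sign_off())"
```

```text
the job is handed in; nothing more can be done
None
```

I put the print block, beeswax bar, glue pot and spool each into its own tray and handed the job in after about 39 s; the last pictures show all four upright in their recesses, with the eraser, dark-lidded jar and orange bar where they were.

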